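Balance a half-empty carton on the check-weigher's narrow bar

TASK

Weigh the long part-used medicine carton: lay it flat and square across the check-weigher's narrow raised bar, mid-way between the bar's two ends, so that it rests level on the bar alone when you let go. The contents have slid towards one end, so feel on which side it is heavy and put its balance point over the bar. Set it down gently, without pushing the sprung bar down near the bottom of its travel, and do not disturb the other things on the desk.

Things in the scene. Friction and masses are not known exactly. Their poses are not given: they have to be found in the camera images.
- carton_center (a point): centre (half-way along, across and up) of the long loose carton: white closed box, like bands at both ends, 180 mm along x, 56 along y, 46 high (z), flat on the desk, turned any way, 0.24 to 0.38 kg. Contents are stuck fast near one end: the centre of weight is on the long middle line, 20 to 50 mm from here; which way and how far must be felt (wrist moment when lifted, or tipping). Grip firmly (50 N) across y.
- bar_top (a point): centre of the bar's top face: flat dark steel bar 30 mm wide (x), 76 long (y), 10 thick, top 110 mm above the desk when empty, on a stem above the fixed weigher (grey housing 170 mm along x, 140 along y, 44 high, display wedge on its -x side up to 55 high; bar 10 mm off the housing's middle). The carton's length must lie along this x axis, either way round. Place and yaw vary.
- bar (a joint): how far the weighing bar is pressed straight down, in m: 0 empty, 12 mm at the bottom stop; spring of about 900 N/m (1 mm is about 0.9 N), so the carton sinks it 2 to 4 mm
- pill_jar: white pill jar, 48 mm across, 75 mm tall, beside the weigher; loose bystander, origin at the centre of its underside
- tape_roll: clear tape roll lying flat, 84 mm across, 20 mm high, on the other side of the weigher; loose bystander, origin at the centre of its underside
- syrup_bottle: amber bottle, 56 mm across, 125 mm tall; loose bystander, origin at the centre of its underside
- short_carton: short white carton with bands like the long one's, 100 x 55 x 30 mm, lying flat; loose bystander, origin at the centre of its underside
- label_roll: roll of blank labels lying flat, 70 mm across, 30 mm high; loose bystander, origin at the centre of its underside
Mind the look-alikes: they are no part of the job. What is shaped like the part that bears carton_center but green or turquoise is not meant.

How it is judged:
At the end, for the whole second after the job is handed in: The carton, released, rests flat on the bar alone and level within 4 degrees, its length square to the bar within 11 degrees, its middle line within 20 mm of the middle of the bar's length, the bar sunk 1.5 to 5.5 mm under its weight (angle between carton_center's own z axis and vertical below 0.07 rad and z of carton_center in the frame of bar_top between 0.019 and 0.027 m and y of carton_center in the frame of bar_top between -0.02 and 0.02 m and x of carton_center in the frame of bar_top between -0.07 and 0.07 m and angle between the x axis of carton_center and the x axis of bar_top, either way round below 0.2 rad and value of joint bar between 0.0015 and 0.0055 m); the robot touches nothing.
It fails at once if the bar is pushed down by more than 10 mm, near its bottom stop (value of joint bar above 0.01 m).
It fails at once if a bystander is disturbed (moved more than 25 mm) (distance of any of pill_jar, tape_roll, syrup_bottle, short_carton, label_roll from where it was at the start of the episode above 0.025 m).
It also fails if it takes over 48 s, if anything falls off the work surface, if the arm or the gripper's body presses on something with over 40 N, if the wrist force passes 120 N, or if a joint passes its speed limit or range.

ROBOT

A 6-joint arm with a two-finger parallel gripper is mounted at the origin on the work surface. World frame = base frame: x ahead of the robot, y to its left, z up, the work surface at z = 0. Lengths are in m, angles in rad, forces in N, time in s.
With the tool pointing down it reaches from about 0.325 to 0.9 m from the base axis. Payload 6.1 kg.
Tool frame: the origin (TCP) lies midway between the tips of the shut fingers; the grasp point (between the pads) lies 19 mm behind it (arm.grasp_offset is the distance from the TCP to the grasp point, in m); z points along the fingers, y is the direction in which the jaws open and shut (so a half turn about z gives the same grasp; the last joint's range is limited). The gripper opens to 85 mm and grips with 20 to 120 N. Pads are 22 mm wide; open, the fingers measure 114 mm over their backs; the gripper's body (76 mm by 85 mm) begins 54 mm behind the grasp point. The pads swing forward as they close: fully open they stand 13 mm farther back than shut.
Start: joints at [-1.314, 0.22, 1.526, -0, 1.395, -0.126], TCP at [0.233, -0.58, 0.231] pointing down, gripper open.
Joint ranges: [-2.98, 2.98], [-0.91, 2.08], [0.09, 2.57], [-1.24, 4.39], [0.2, 2.65], [-2.68, 2.68]. Speed limits (rad/s): [2.57, 2.57, 3.01, 3.14, 3.14, 3.14].

INTERFACE

Orientations are given as a unit quaternion [x, y, z, w].
In Python, from rig import telemetry, viewer, job_done, arm gives the robot as it stands.
- The arm moves only by the shell command python3 -m pendant 'ROWS' [FORCE]. ROWS is JSON, a list of rows, each an object of numbers: "wx", "wy", "wz": the turn, a rotation vector about the tool's x, y, z in units of 6 degrees (1.0 is 6 degrees); "x", "y", "z": the shift along the tool's x, y, z in units of 30 mm (1.0 is 30 mm); "jaw": the finger opening in mm, from 0 to 85.4. In form: [{"wx": .., "wy": .., "wz": .., "x": .., "y": .., "z": .., "jaw": ..}, ...]. A call has 1 to 10 rows; each row shifts and turns the commanded pose from where the row before left it, along the tool's axes as they then stand; what a row does not reach is not made up. A row lasts 1/12 s, in which the tool goes at most 41.7 mm and 7.16 degrees, less where a joint would pass 70% of its speed; a pose out of reach is approached as far as the arm can. A call is refused whole if a number of a shift passes 1 or a number of a turn 1, either way. A call with a gripper value outside its range is refused whole. The fingers move at their own pace and stop on an object; FORCE is the grip in N (left out, the last holds). Time passes only in rows, so rows that do not move let the fingers close. It gives the time, the measured TCP pose, the force and the opening at its end, in the units of the state.
- telemetry.state(): the state, without advancing time (a new reading comes with each control period).
- viewer.get_image(name): name is "scene" or "top" or "wrist"; returns (picture, depth): 384x512x3 uint8, red, green, blue; 384x512 float32, m along the optical axis (not along the pixel's ray), 0 where there is no reading.
- viewer.get_calibration(name): a dict with "fx", "fy", "cx", "cy" (pixels), "position" and "rotation" of the camera in the world. Camera axes: x right, y up, looking along -z (the intrinsics and any distortion apply to the point x, -y, -z); pixel columns grow to the right and rows downward; lengths in m; the calibration is good to about 2 mm. A picture is of the moment at which its call begins: read the wrist's pose just before it. get_calibration takes no time and is no camera call; for the wrist camera it gives the pose at the moment of the call.
- job_done(): hands the job in, once; it reports no verdict.
Trained networks look in the newest picture that a camera, given by its name, has taken for a name from the list of things; names that differ only in an ending like _2 or _b are one class to them, and where a whole thing is asked for, a point or a joint stands for the part that bears it (a point fixed in the world has none). Each returns a list of dicts, best first, with "p" (0 to 1); they miss things now and then, are a little off and sometimes report something else, mostly with a low value. They report only what shows in the picture. A call takes as long as a camera call. They do not tell look-alikes from the thing itself.
- viewer.boxes_of(camera, thing): "bbox" ([centre column, centre row, width, height] in pixels, round what is visible of it).
- viewer.spot_point(camera, thing): "centre" ([column, row] in pixels: a listed point, or the origin of a listed thing).
The state is a dict: "time": time; "joint_positions": joint angles; "qd": joint speeds; "joint_efforts": joint torques, N m; "ee_pos": TCP position; "tool_rot": TCP orientation; "wrist_force": force on the tool from outside, world axes, zero at the start; "moment": the same for the moment, N m; "grip_width": opening from 0.0 (shut) to 1.0 (fully open).
Only numpy, scipy, OpenCV 4.12 (cv2) and the standard library are available. Lean on these libraries where they do the work, as an engineer would, in place of code of your own. Each camera call takes 0.05 s, during which the arm holds its last target.

## Working session

There is one attempt and no reset: what is moved stays moved. The work goes in short steps, Python scripts to look and compute and a shell command to move; the robot and the scene stay as the last step left them, time stands still between calls to the robot, and variables do not carry over. Pictures are saved under pics/ and viewed, and the job is handed in when it is done.

```bash
mkdir -p pics; ls; python3 - <<'E'
from rig import telemetry, viewer, arm
import cv2,numpy as np
print(telemetry.state()); print([a for a in dir(arm) if a[0]!='_'])
for n in("scene","top"):
    im,d=viewer.get_image(n); cv2.imwrite(f"pics/{n}0.png",im[:,:,::-1]); np.savez(f"{n}0.npz",im=im,d=d)
    print(n,viewer.get_calibration(n))
    for t in("carton_center","bar_top"): print(t,viewer.spot_point(n,t))
E
```

```text
pics
{'time': 0.0, 'joint_positions': array([-1.31410928e+00,  2.21231235e-01,  1.52759345e+00,  4.25748264e-06,
        1.39470044e+00, -1.26100482e-01]), 'qd': array([ 1.33978139e-04,  1.40764657e-03,  5.94164946e-04, -1.23442667e-03,
       -6.75456648e-04, -9.00737749e-05]), 'joint_efforts': array([ 2.27983575e-03, -4.96899605e+01, -3.89391947e+01, -1.49580942e-04,
        1.11563856e-02, -7.61666996e-07]), 'ee_pos': array([ 0.23328716, -0.57918642,  0.23020543]), 'tool_rot': array([ 9.81739670e-01,  1.90226936e-01, -6.09526247e-05, -9.64309485e-04]), 'wrist_force': array([ 0.1238691 , -0.00219586,  0.33917455]), 'moment': array([ 0.04239139, -0.01835158, -0.00827908]), 'grip_width': 0.9981142627739963}
['IKError', 'grasp_offset']
scene {'fx': 419.3566838106637, 'fy': 419.3566838106637, 'cx': 260.59583666257294, 'cy': 190.69648777716722, 'position': array([ 1.41441013, -0.46697073,  1.39633999]), 'rotation': array([0.25150972, 0.18053061, 0.53274644, 0.78761208])}
carton_center [{'centre': [126.4, 206.4], 'p': 0.92}, {'centre': [250.0, 215.9], 'p': 0.81}, {'centre': [218.1, 182.0], 'p': 0.55}]
bar_top []
top {'fx': 358.9670368995725, 'fy': 358.9670368995725, 'cx': 258.9959006206059, 'cy': 194.83003659930262, 'position': array([ 0.39432683, -0.12103159,  1.11743074]), 'rotation': array([-0.04778859,  0.04632356,  0.70780625, -0.70326432])}
carton_center [{'centre': [289.1, 187.7], 'p': 0.96}, {'centre': [425.5, 252.6], 'p': 0.88}, {'centre': [305.0, 263.4], 'p': 0.68}]
bar_top [{'centre': [148.3, 181.3], 'p': 0.56}]
```

View pics/top0.png

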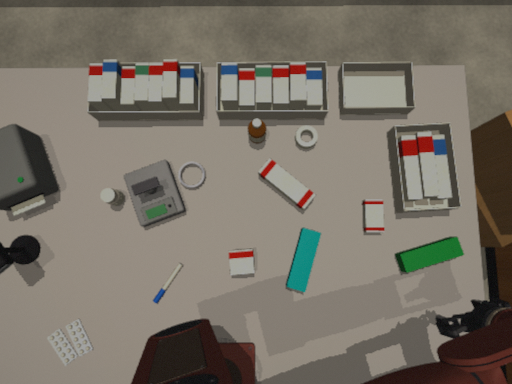

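View pics/scene0.png

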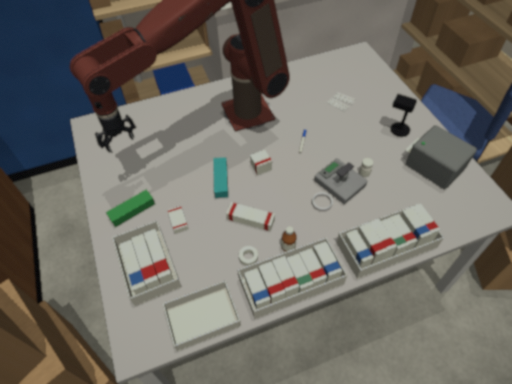

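Candidates for the long carton (top view): white with red bands (287,185), turquoise (304,260), green (430,254), short cartons (374,216) and (241,262), and the cartons in the trays. By the description I choose (287,185). Next I take a close crop and measure it.

```bash
cat > h.py <<'E'
import numpy as np, cv2
from scipy.spatial.transform import Rotation as R
def world(c,d,u=None,v=None):
    if u is None: v,u=np.mgrid[0:d.shape[0],0:d.shape[1]]
    z=d
    P=np.stack([(u-c["cx"])/c["fx"]*z,-(v-c["cy"])/c["fy"]*z,-z],-1)
    return P@R.from_quat(c["rotation"]).as_matrix().T+c["position"]
def rect(pts):
    (c,s,a)=cv2.minAreaRect((pts[:,:2]*1000).astype(np.float32)); 
    if s[0]<s[1]: s=s[::-1]; a+=90
    return np.array(c)/1000,s,(a+90)%180-90
E
python3 - <<'E'
from h import *; from rig import viewer
c=viewer.get_calibration("top"); f=np.load("top0.npz"); im,d=f["im"],f["d"]
W=world(c,d); ok=d>0
def comp(m,seed):
    n,l=cv2.connectedComponents(m.astype(np.uint8)); 
    ids=l[seed[1]-6:seed[1]+7,seed[0]-6:seed[0]+7]; ids=ids[ids>0]
    return l==np.bincount(ids).argmax()
print("table z",np.median(W[215:235,180:200,2]))
m=comp(ok&(abs(W[...,2]-.046)<.006),(287,185)); p=W[m]; print("carton",rect(p),np.median(p[:,2]),len(p))
for s in((150,187),):
    q=W[s[1]-35:s[1]+40,s[0]-35:s[0]+40]; 
    print(np.histogram(q[...,2],np.arange(0,.16,.01)))
    m=comp(ok&(W[...,2]>.085)&(W[...,2]<.13),(146,187)); p=W[m]; print("bar",rect(p),np.median(p[:,2]),len(p))
    m=comp(ok&(W[...,2]>.034)&(W[...,2]<.07),(150,205)); p=W[m]; print("housing",rect(p),len(p))
for n,s,z0,z1 in(("jar",(110,198),.05,.09),("bottle",(257,128),.08,.14),("short",(374,216),.02,.04),("white2",(241,265),.02,.1),("label",(307,136),.02,.04),("tape",(202,176),.01,.03)):
    try:
        m=comp(ok&(W[...,2]>z0)&(W[...,2]<z1),s); p=W[m]; print(n,rect(p),np.median(p[:,2]),len(p))
    except Exception as e: print(n,e)
a=cv2.resize(im[150:220,245:335],None,fx=5,fy=5); b=cv2.resize(im[150:230,115:205],None,fx=4.375,fy=4.375)
cv2.imwrite("pics/crop.png",np.hstack([a[:350,:400],b[:350]])[:,:,::-1])
E
```

```text
table z 0.001156876846639343
carton (array([ 0.57489886, -0.20076648]), (179.9483184814453, 57.44377899169922), 50.464473724365234) 0.0470590669787434 1098
(array([1981,  103,  133,  111, 1795,  419,   14,   17,    3,    0,   87,
        213,    0,    0,    0]), array([0.  , 0.01, 0.02, 0.03, 0.04, 0.05, 0.06, 0.07, 0.08, 0.09, 0.1 ,
       0.11, 0.12, 0.13, 0.14, 0.15]))
bar (array([0.55921832, 0.20624455]), (76.96378326416016, 30.072097778320312), -69.19363212585449) 0.11104529183252243 300
housing (array([0.54990631, 0.2029243 ]), (170.84271240234375, 141.73924255371094), 20.46912956237793) 2246
jar (array([0.53695959, 0.32618143]), (41.708526611328125, 40.1597900390625), -89.18900740146637) 0.07572540944224748 211
bottle (array([ 0.73529681, -0.11167451]), (47.98767852783203, 47.1374397277832), -89.78356121480465) 0.0955303158412053 237
short (array([ 0.4764631 , -0.46564432]), (97.59333801269531, 56.32954025268555), -0.2433319091796875) 0.03069767148572866 632
white2 (array([ 0.34190884, -0.06457337]), (70.88894653320312, 70.06675720214844), -86.04169702529907) 0.060998914984138564 601
label (array([ 0.7262912 , -0.26572656]), (68.26264953613281, 66.32170104980469), -2.4818649291992188) 0.030345012571871166 280
tape (array([0.60866827, 0.09182951]), (83.03148651123047, 81.32621765136719), 2.201456069946289) 0.02067480646091735 230
```

View pics/crop.png

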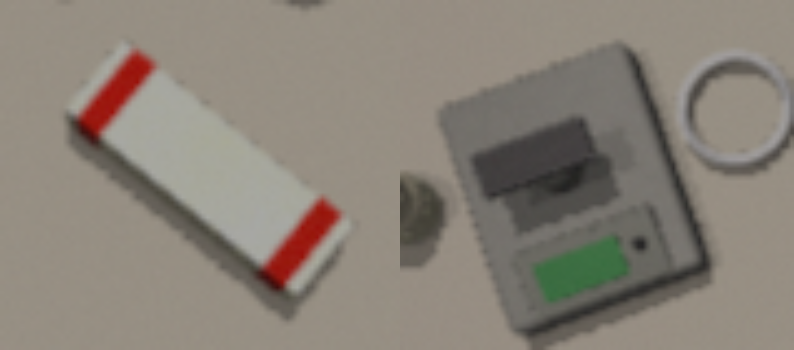

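The crop confirms the choice: a plain white box with red bands at both ends, 180 x 57 mm, top at 46 mm. It is centred at (0.575,-0.201) with its long axis at 50.5°. The bar is at (0.559,0.206), top 0.110, with its x axis at 20.6°, and the sizes match. First I turn the tool, then travel high.

```bash
python3 -m pendant '[{"wz":-0.95},{"wz":-0.95},{"wz":-0.95},{"wz":-0.95},{"wz":-0.95},{"x":1},{"x":1},{"x":1},{"x":1},{"x":1}]'; python3 -m pendant '[{"x":1},{"x":1},{"x":1},{"x":1},{"x":1},{"x":1},{"x":1},{"x":1},{"x":1},{"x":1}]';  python3 -m pendant '[{"x":1,"y":0.4},{"x":1,"y":0.4},{},{}]'
cat >> h.py <<'E'
def go(x,y,z,yaw):
    from rig import telemetry
    s=telemetry.state(); r=R.from_quat(s["tool_rot"]); M=r.as_matrix()
    d=M.T@(np.array([x,y,z])-s["ee_pos"])/.03
    a=np.deg2rad(yaw); T=np.array([[np.cos(a),np.sin(a),0],[np.sin(a),-np.cos(a),0],[0,0,-1]])
    w=np.rad2deg(R.from_matrix(M.T@T).as_rotvec())/6
    print("t",round(s["time"],2),"pos",s["ee_pos"].round(4),"yaw",np.rad2deg(np.arctan2(M[1,0],M[0,0])).round(2),"shift units",d.round(3),"turn units",w.round(3),"F",s["wrist_force"].round(2),"M",s["moment"].round(3),"w",round(s["grip_width"],3),"j",s["joint_positions"].round(2))
E
python3 - <<'E'
from h import *; from rig import viewer
go(.575,-.201,.009,50.5)
im,d=viewer.get_image("wrist"); cv2.imwrite("pics/w1.png",im[:,:,::-1]); c=viewer.get_calibration("wrist")
W=world(c,d); m=(d>0)&(abs(W[...,2]-.046)<.006); n,l,st,ce=cv2.connectedComponentsWithStats(m.astype(np.uint8))
for i in range(1,n):
    if st[i,4]>1500: print(rect(W[l==i]),np.median(W[l==i][:,2]),ce[i],st[i])
E
```

```text
t 0.3 pos [ 0.2334 -0.5795  0.2309] yaw 21.93 shift units [15.275 -7.446  7.404] turn units [-6.000e-03 -3.000e-03 -4.761e+00] F [ 0.36 -0.79 -0.17] M [-0.003  0.07   0.04 ] w 0.997 j [-1.31  0.22  1.53  0.    1.39 -0.13]
(array([ 0.35983118, -0.6272392 ]), (180.22689819335938, 56.810672760009766), -73.69608688354492) 0.04644158512085986 [345.2693131   70.26707531] [  257    32   183    77 10278]schema error: expected keys wx, wy, wz, x, y, z, jaw
schema error: expected keys wx, wy, wz, x, y, z, jaw
schema error: expected keys wx, wy, wz, x, y, z, jaw
```

View pics/w1.png

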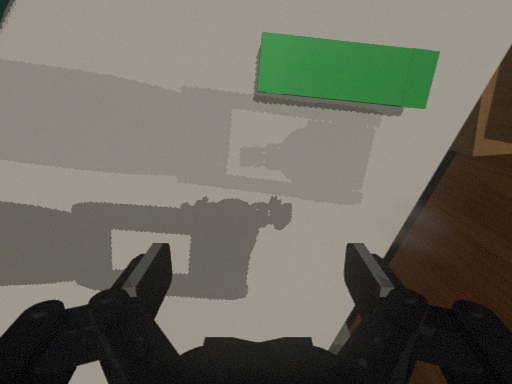

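Every row needs all the keys, so nothing has moved. The view shows only the green decoy at (345,70). I resend with complete rows.

```bash
python3 -m pendant '[{"wx":0,"wy":0,"wz":-0.95,"x":0,"y":0,"z":0,"jaw":85},{"wx":0,"wy":0,"wz":-0.95,"x":0,"y":0,"z":0,"jaw":85},{"wx":0,"wy":0,"wz":-0.95,"x":0,"y":0,"z":0,"jaw":85},{"wx":0,"wy":0,"wz":-0.95,"x":0,"y":0,"z":0,"jaw":85},{"wx":0,"wy":0,"wz":-0.95,"x":0,"y":0,"z":0,"jaw":85},{"wx":0,"wy":0,"wz":0,"x":1,"y":0,"z":0,"jaw":85},{"wx":0,"wy":0,"wz":0,"x":1,"y":0,"z":0,"jaw":85},{"wx":0,"wy":0,"wz":0,"x":1,"y":0,"z":0,"jaw":85}]'
python3 -m pendant '[{"wx":0,"wy":0,"wz":0,"x":1,"y":0,"z":0,"jaw":85},{"wx":0,"wy":0,"wz":0,"x":1,"y":0,"z":0,"jaw":85},{"wx":0,"wy":0,"wz":0,"x":1,"y":0,"z":0,"jaw":85},{"wx":0,"wy":0,"wz":0,"x":1,"y":0,"z":0,"jaw":85},{"wx":0,"wy":0,"wz":0,"x":1,"y":0,"z":0,"jaw":85},{"wx":0,"wy":0,"wz":0,"x":1,"y":0,"z":0,"jaw":85},{"wx":0,"wy":0,"wz":0,"x":1,"y":0,"z":0,"jaw":85}]'
python3 - <<'E'
from h import *
go(.575,-.201,.23,50.5)
E
```

```text
time: 1.02
ee_pos: [0.2909, -0.5097, 0.2311]
tool_rot: [0.905, 0.425, 0.0, -0.0]
wrist_force: [-0.4, 0.5, 0.6]
grip_width: 0.998
time: 1.6
ee_pos: [0.4253, -0.3473, 0.2315]
tool_rot: [0.905, 0.426, 0.0, 0.0]
wrist_force: [1.3, 0.1, 0.4]
grip_width: 0.999
t 1.6 pos [ 0.4253 -0.3473  0.2315] yaw 50.43 shift units [6.937 0.74  0.05 ] turn units [ 0.004  0.    -0.012] F [1.28 0.09 0.44] M [-0.001 -0.021 -0.027] w 0.999 j [-0.83  0.04  1.73  0.    1.38 -0.14]
```

```bash
python3 -m pendant '[{"wx":0,"wy":0,"wz":0,"x":1,"y":0.1,"z":0,"jaw":85},{"wx":0,"wy":0,"wz":0,"x":1,"y":0.1,"z":0,"jaw":85},{"wx":0,"wy":0,"wz":0,"x":1,"y":0.1,"z":0,"jaw":85},{"wx":0,"wy":0,"wz":0,"x":1,"y":0.1,"z":0,"jaw":85},{"wx":0,"wy":0,"wz":0,"x":1,"y":0.1,"z":0,"jaw":85},{"wx":0,"wy":0,"wz":0,"x":1,"y":0.1,"z":0,"jaw":85},{"wx":0,"wy":0,"wz":0,"x":0.94,"y":0.14,"z":0,"jaw":85},{"wx":0,"wy":0,"wz":0,"x":0,"y":0,"z":0,"jaw":85},{"wx":0,"wy":0,"wz":0,"x":0,"y":0,"z":0,"jaw":85}]'
python3 - <<'E'
from h import *; from rig import viewer
im,d=viewer.get_image("wrist"); cv2.imwrite("pics/w2.png",im[:,:,::-1]); c=viewer.get_calibration("wrist")
W=world(c,d); m=(d>0)&(abs(W[...,2]-.046)<.006); n,l,st,ce=cv2.connectedComponentsWithStats(m.astype(np.uint8))
for i in range(1,n):
    if st[i,4]>1500: print(rect(W[l==i]),np.median(W[l==i][:,2]),ce[i],st[i])
go(.575,-.201,.009,50.5)
E
```

```text
time: 2.35
ee_pos: [0.5749, -0.2009, 0.231]
tool_rot: [0.904, 0.427, -0.0, -0.0]
wrist_force: [0.0, -0.2, -0.4]
grip_width: 0.991
(array([ 0.57432977, -0.20368033]), (178.56527709960938, 56.34532928466797), 50.2044677734375) 0.04624291595359653 [258.19580869 158.31987657] [ 232   83   54  156 7778]
(array([ 0.38851434, -0.26284573]), (92.91695404052734, 57.43738555908203), -16.97966766357422) 0.046258621255252125 [187.71608833 288.05783386] [ 155  259   63   60 1902]
t 2.4 pos [ 0.5742 -0.2018  0.231 ] yaw 50.51 shift units [4.300e-02 6.000e-03 7.402e+00] turn units [-0.004  0.006  0.002] F [-0.58 -0.34  0.12] M [ 0.065 -0.013  0.028] w 0.994 j [-0.47  0.18  1.57 -0.    1.39  0.22]
```

View pics/w2.png

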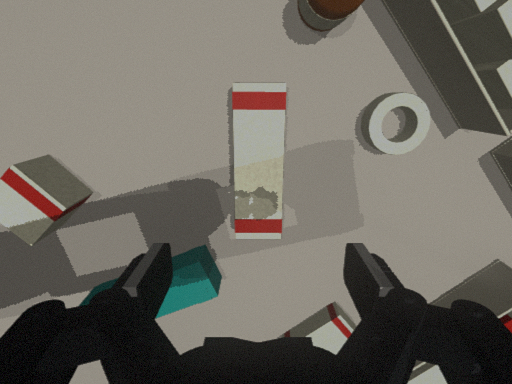

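The wrist view shows the carton centred between the fingers (258,160), and its measured pose agrees within 3 mm. I take a moment baseline here and then descend.

```bash
cat >> h.py <<'E'
def avg(n=24):
    from rig import telemetry,viewer
    A=[]
    for i in range(n):
        viewer.get_image("wrist"); s=telemetry.state(); A.append(np.r_[s["wrist_force"],s["moment"]])
    A=np.array(A); print("mean",A.mean(0).round(4),"sem",(A.std(0)/n**.5).round(4)); return A.mean(0)
E
python3 - <<'E'
from h import *
np.save("base.npy",avg())
E
python3 -m pendant '[{"wx":0,"wy":0,"wz":0,"x":0,"y":0,"z":1,"jaw":85},{"wx":0,"wy":0,"wz":0,"x":0,"y":0.04,"z":1,"jaw":85},{"wx":0,"wy":0,"wz":0,"x":0,"y":0,"z":1,"jaw":85},{"wx":0,"wy":0,"wz":0,"x":0,"y":0,"z":1,"jaw":85},{"wx":0,"wy":0,"wz":0,"x":0,"y":0,"z":1,"jaw":85},{"wx":0,"wy":0,"wz":0,"x":0,"y":0,"z":1,"jaw":85},{"wx":0,"wy":0,"wz":0,"x":0,"y":0,"z":0.7,"jaw":85},{"wx":0,"wy":0,"wz":0,"x":0,"y":0,"z":0.7,"jaw":85},{"wx":0,"wy":0,"wz":0,"x":0,"y":0,"z":0,"jaw":85}]' 50
python3 - <<'E'
from h import *
go(.575,-.202,.009,50.5)
E
```

```text
mean [ 0.0348 -0.0485  0.0632  0.0081 -0.0025 -0.0041] sem [0.0736 0.1089 0.09   0.0064 0.0045 0.0069]
time: 4.35
ee_pos: [0.5716, -0.2012, 0.0042]
tool_rot: [0.905, 0.426, -0.003, -0.003]
wrist_force: [-0.5, 0.4, -0.5]
grip_width: 0.995
t 4.35 pos [ 0.5716 -0.2012  0.0042] yaw 50.43 shift units [ 0.051  0.105 -0.159] turn units [-0.079  0.018 -0.012] F [-0.53  0.42 -0.5 ] M [ 0.062  0.072 -0.016] w 0.995 j [-0.47  0.44  1.71 -0.    1.    0.22]
```

```bash
python3 -m pendant '[{"wx":0,"wy":0,"wz":0,"x":0,"y":0,"z":0,"jaw":85},{"wx":0,"wy":0,"wz":0,"x":0,"y":0,"z":0,"jaw":85}]' 50
python3 - <<'E'
from h import *
go(.575,-.202,.009,50.5)
E
python3 -m pendant '[{"wx":0,"wy":0,"wz":0,"x":0,"y":0,"z":0,"jaw":40},{"wx":0,"wy":0,"wz":0,"x":0,"y":0,"z":0,"jaw":40},{"wx":0,"wy":0,"wz":0,"x":0,"y":0,"z":0,"jaw":40},{"wx":0,"wy":0,"wz":0,"x":0,"y":0,"z":0,"jaw":40},{"wx":0,"wy":0,"wz":0,"x":0,"y":0,"z":0,"jaw":40},{"wx":0,"wy":0,"wz":0,"x":0,"y":0,"z":0,"jaw":40},{"wx":0,"wy":0,"wz":0,"x":0,"y":0,"z":0,"jaw":40},{"wx":0,"wy":0,"wz":0,"x":0,"y":0,"z":0,"jaw":40}]' 50
python3 - <<'E'
from h import *
go(.575,-.202,.009,50.5)
E
```

```text
time: 4.52
ee_pos: [0.5761, -0.2033, 0.0106]
tool_rot: [0.905, 0.426, 0.001, 0.001]
wrist_force: [0.6, 0.7, 0.4]
grip_width: 1.0
t 4.52 pos [ 0.5761 -0.2033  0.0106] yaw 50.44 shift units [ 0.011 -0.057  0.054] turn units [ 0.016 -0.004 -0.01 ] F [0.56 0.66 0.44] M [-0.027  0.048  0.036] w 1.0 j [-0.47  0.43  1.71 -0.    1.    0.22]
time: 5.18
ee_pos: [0.5765, -0.2035, 0.0113]
tool_rot: [0.905, 0.426, 0.001, 0.001]
wrist_force: [-0.5, 0.6, 6.5]
grip_width: 0.647
t 5.18 pos [ 0.5765 -0.2035  0.0113] yaw 50.43 shift units [ 0.007 -0.07   0.076] turn units [ 0.027 -0.007 -0.011] F [-0.46  0.57  6.45] M [ 0.201  0.241 -0.013] w 0.647 j [-0.47  0.43  1.71  0.    1.    0.22]
```

Gripped: the opening is about 55 mm. I lift and feel.

```bash
python3 -m pendant '[{"wx":0,"wy":0,"wz":0,"x":0,"y":0,"z":-0.3,"jaw":40},{"wx":0,"wy":0,"wz":0,"x":0,"y":0,"z":-0.6,"jaw":40},{"wx":0,"wy":0,"wz":0,"x":0,"y":0,"z":-0.9,"jaw":40},{"wx":0,"wy":0,"wz":0,"x":0,"y":0,"z":-0.9,"jaw":40},{"wx":0,"wy":0,"wz":0,"x":0,"y":0,"z":-0.9,"jaw":40},{"wx":0,"wy":0,"wz":0,"x":0,"y":0,"z":-0.6,"jaw":40},{"wx":0,"wy":0,"wz":0,"x":0,"y":0,"z":-0.3,"jaw":40},{"wx":0,"wy":0,"wz":0,"x":0,"y":0,"z":0,"jaw":40},{"wx":0,"wy":0,"wz":0,"x":0,"y":0,"z":0,"jaw":40},{"wx":0,"wy":0,"wz":0,"x":0,"y":0,"z":0,"jaw":40}]' 50
python3 - <<'E'
from h import *; from rig import viewer
a=avg(30)-np.load("base.npy"); go(.575,-.202,.009,50.5)
W=-a[2]; # weight
# M = r x F, F=(0,0,-W): Mx=-ry*W, My= rx*W
r=np.array([a[4],-a[3]])/W; u=np.array([np.cos(np.deg2rad(50.5)),np.sin(np.deg2rad(50.5))])
print("W",W,"r",r,"along",r@u,"across",r@[u[1],-u[0]])
for n in("wrist","scene"):
    im,d=viewer.get_image(n); cv2.imwrite(f"pics/{n}3.png",im[:,:,::-1]); c=viewer.get_calibration(n); np.savez(f"{n}3.npz",im=im,d=d,**c)
E
```

```text
time: 6.02
ee_pos: [0.574, -0.2023, 0.1424]
tool_rot: [0.905, 0.426, -0.001, -0.001]
wrist_force: [-1.1, 0.7, -2.7]
grip_width: 0.65
mean [-0.1028 -0.0285 -2.3338  0.0468 -0.0432  0.0088] sem [0.0672 0.0896 0.0974 0.0063 0.0058 0.0061]
t 7.52 pos [ 0.5752 -0.2029  0.1443] yaw 50.43 shift units [ 0.019 -0.025  4.51 ] turn units [ 0.    -0.    -0.011] F [ 0.26  0.16 -2.35] M [ 0.033 -0.032 -0.007] w 0.649 j [-0.47  0.26  1.65 -0.    1.23  0.22]
W 2.3969265191291256 r [-0.01698985 -0.01612343] along -0.023248108876730747 across -0.0028540202061011523
```

View pics/wrist3.png

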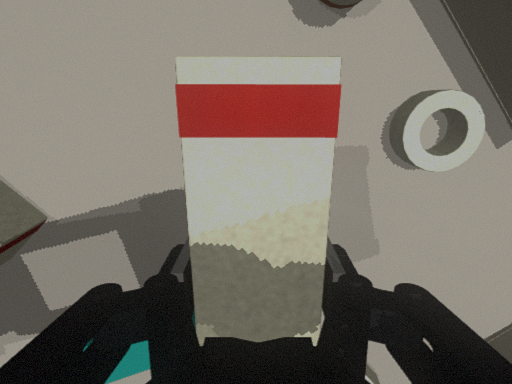

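View pics/scene3.png

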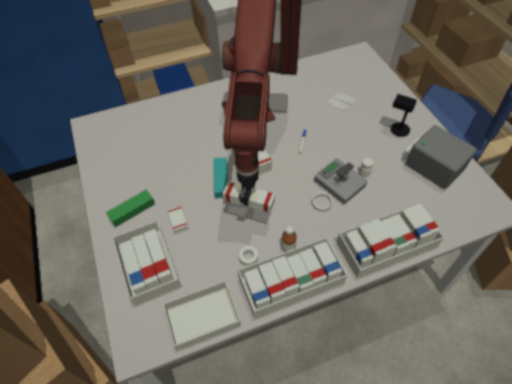

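Heavy side is tool −x, about 25 mm off. Next I check the held carton's pitch in the wrist depth and get the direction to the bar.

```bash
cat >> h.py <<'E'
def held(f):
    """carton top face pitch & outer end from wrist image (region ahead of fingers)"""
    from rig import telemetry
    s=telemetry.state(); M=R.from_quat(s["tool_rot"]).as_matrix()
    W=world(f,f["d"]); P=(W-s["ee_pos"])@M
    m=np.zeros(P.shape[:2],bool); m[40:300,160:360]=1
    m&=(f["d"]>0)&(abs(P[...,1])<.035)&(P[...,0]>.015)&(P[...,0]<.12)&(P[...,2]<-.015)&(P[...,2]>-.06)
    p=P[m]; A=np.c_[p[:,:2],np.ones(len(p))]; k=np.linalg.lstsq(A,p[:,2],rcond=None)[0]
    e=abs(p[:,2]-A@k)<.004; k=np.linalg.lstsq(A[e],p[e,2],rcond=None)[0]
    print("n",len(p),"slope deg x,y",np.rad2deg(k[:2]).round(2),"top at tcp z",k[2].round(4),"xmax",np.percentile(p[:,0],99.5).round(4),"y",np.percentile(p[:,1],[1,99]).round(4))
    far=p[p[:,0]>.03]; ys=[(x,(np.percentile(q:=p[abs(p[:,0]-x)<.004][:,1],2)+np.percentile(q,98))/2) for x in np.arange(.03,.085,.01)]
    print("yaw in tool deg",np.rad2deg(np.polyfit(*np.array(ys).T,1)[0]).round(2))
E
python3 - <<'E'
from h import *
f=dict(np.load("wrist3.npz")); held(f)
go(.559+.025*.936,.206+.025*.352,.24,20.6)
E
```

```text
n 30215 slope deg x,y [-0.16  0.07] top at tcp z -0.0348 xmax 0.0894 y [-0.0267  0.028 ]
yaw in tool deg 0.12
t 7.62 pos [ 0.5752 -0.2029  0.1443] yaw 50.43 shift units [10.887 -8.683 -3.19 ] turn units [-0.     0.     4.972] F [-0.72 -0.51 -1.94] M [ 0.058 -0.009 -0.019] w 0.649 j [-0.47  0.26  1.65  0.    1.23  0.22]
```

The carton is level in the grip, its bottom 11 mm below the TCP and its centre at the TCP. I raise, turn and carry it to stop short of the bar for a look.

```bash
python3 -m pendant '[{"wx":0,"wy":0,"wz":0.5,"x":0,"y":0,"z":-0.5,"jaw":40},{"wx":0,"wy":0,"wz":0.75,"x":0,"y":0,"z":-0.6,"jaw":40},{"wx":0,"wy":0,"wz":0.75,"x":0,"y":0,"z":-0.6,"jaw":40},{"wx":0,"wy":0,"wz":0.75,"x":0,"y":0,"z":-0.6,"jaw":40},{"wx":0,"wy":0,"wz":0.75,"x":0,"y":0,"z":-0.6,"jaw":40},{"wx":0,"wy":0,"wz":0.75,"x":0,"y":0,"z":-0.3,"jaw":40},{"wx":0,"wy":0,"wz":0.72,"x":0,"y":0,"z":0,"jaw":40},{"wx":0,"wy":0,"wz":0,"x":0.2,"y":-0.5,"z":0,"jaw":40},{"wx":0,"wy":0,"wz":0,"x":0.4,"y":-0.8,"z":0,"jaw":40},{"wx":0,"wy":0,"wz":0,"x":0.5,"y":-0.9,"z":0,"jaw":40}]' 50
python3 -m pendant '[{"wx":0,"wy":0,"wz":0,"x":0.5,"y":-0.9,"z":0,"jaw":40},{"wx":0,"wy":0,"wz":0,"x":0.5,"y":-0.9,"z":0,"jaw":40},{"wx":0,"wy":0,"wz":0,"x":0.5,"y":-0.9,"z":0,"jaw":40},{"wx":0,"wy":0,"wz":0,"x":0.5,"y":-0.9,"z":0,"jaw":40},{"wx":0,"wy":0,"wz":0,"x":0.4,"y":-0.9,"z":0,"jaw":40},{"wx":0,"wy":0,"wz":0,"x":0.2,"y":-0.9,"z":0,"jaw":40},{"wx":0,"wy":0,"wz":0,"x":0,"y":-0.6,"z":0,"jaw":40},{"wx":0,"wy":0,"wz":0,"x":0,"y":0,"z":0,"jaw":40},{"wx":0,"wy":0,"wz":0,"x":0,"y":0,"z":0,"jaw":40},{"wx":0,"wy":0,"wz":0,"x":0,"y":0,"z":0,"jaw":40}]' 50
python3 - <<'E'
from h import *; from rig import viewer
im,d=viewer.get_image("wrist"); cv2.imwrite("pics/w4.png",im[:,:,::-1]); c=viewer.get_calibration("wrist"); f=dict(c,d=d)
held(f)
W=world(c,d); m=(d>0)&(abs(W[...,2]-.11)<.005)&(np.hypot(W[...,0]-.559,W[...,1]-.206)<.06); p=W[m]
if len(p)>50: print("bar",rect(p),np.median(p[:,2]),len(p))
a=avg(50)
for b in(0*a,np.load("base.npy")):
    q=a-b; Wt=-q[2]; r=np.array([q[4],-q[3]])/Wt; t=np.deg2rad(20.6)
    print("W",Wt,"along",r@[np.cos(t),np.sin(t)],"across",r@[np.sin(t),-np.cos(t)])
go(.559+.025*.936,.206+.025*.352,.24,20.6)
E
```

```text
time: 8.45
ee_pos: [0.5823, -0.1292, 0.2399]
tool_rot: [0.984, 0.178, -0.0, -0.0]
wrist_force: [0.5, 0.6, -2.9]
grip_width: 0.65
time: 9.28
ee_pos: [0.5923, 0.0665, 0.2401]
tool_rot: [0.984, 0.18, -0.0, 0.0]
wrist_force: [-0.5, 0.8, -2.5]
grip_width: 0.646
n 30339 slope deg x,y [-0.18  0.06] top at tcp z -0.0348 xmax 0.0897 y [-0.0268  0.0279]
yaw in tool deg 0.14
bar (array([0.56001031, 0.20399837]), (76.86901092529297, 30.790021896362305), -69.2357006072998) 0.11009870697843693 2724
mean [-0.0224 -0.0288 -2.4789  0.0272 -0.0653  0.0038] sem [0.0641 0.0706 0.0668 0.0042 0.0036 0.004 ]
W 2.4789189178120163 along -0.02852579301066059 across 0.0009846442272616954
W 2.5420911769453864 along -0.02576740467542094 across -0.0016785152233974978
t 11.83 pos [0.5925 0.0664 0.2403] yaw 20.61 shift units [ 1.426 -4.748  0.011] turn units [ 0.    -0.     0.002] F [ 0.2   0.72 -2.63] M [ 0.025 -0.069  0.063] w 0.646 j [-0.02  0.15  1.59  0.    1.4   1.19]
```

View pics/w4.png

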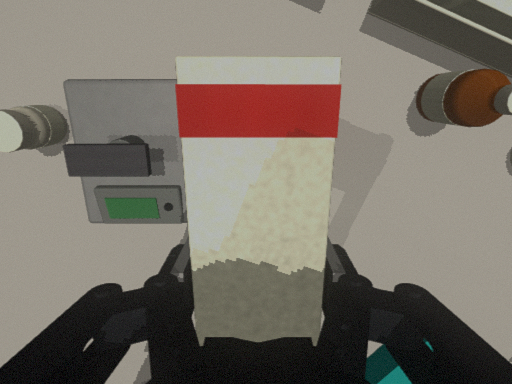

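The wrist view shows the bar at (108,160), the jar at (30,130), and nothing in the way. The two balance estimates (−25 and −28 mm) put the balance point at about −27 mm. Target TCP is (0.585,0.2143), with contact expected at z≈0.121.

```bash
python3 - <<'E'
from h import *
go(.585,.2143,.135,20.65)
E
```

```text
t 11.83 pos [0.5925 0.0664 0.2403] yaw 20.61 shift units [ 1.501 -4.702  3.511] turn units [ 0.    -0.    -0.006] F [ 0.2   0.72 -2.63] M [ 0.025 -0.069  0.063] w 0.646 j [-0.02  0.15  1.59  0.    1.4   1.19]
```

```bash
python3 -m pendant '[{"wx":0,"wy":0,"wz":0,"x":0.2,"y":-0.4,"z":0,"jaw":40},{"wx":0,"wy":0,"wz":0,"x":0.3,"y":-0.9,"z":0,"jaw":40},{"wx":0,"wy":0,"wz":0,"x":0.3,"y":-1,"z":0,"jaw":40},{"wx":0,"wy":0,"wz":0,"x":0.3,"y":-1,"z":0,"jaw":40},{"wx":0,"wy":0,"wz":0,"x":0.2,"y":-0.9,"z":0,"jaw":40},{"wx":0,"wy":0,"wz":0,"x":0.2,"y":-0.5,"z":0,"jaw":40},{"wx":0,"wy":0,"wz":0,"x":0,"y":0,"z":0.4,"jaw":40},{"wx":0,"wy":0,"wz":0,"x":0,"y":0,"z":0.7,"jaw":40},{"wx":0,"wy":0,"wz":0,"x":0,"y":0,"z":0.7,"jaw":40}]' 50
python3 -m pendant '[{"wx":0,"wy":0,"wz":0,"x":0,"y":0,"z":0.7,"jaw":40},{"wx":0,"wy":0,"wz":0,"x":0,"y":0,"z":0.6,"jaw":40},{"wx":0,"wy":0,"wz":0,"x":0,"y":0,"z":0.3,"jaw":40},{"wx":0,"wy":0,"wz":0,"x":0,"y":0,"z":0.1,"jaw":40},{"wx":0,"wy":0,"wz":0,"x":0,"y":0,"z":0,"jaw":40},{"wx":0,"wy":0,"wz":0,"x":0,"y":0,"z":0,"jaw":40},{"wx":0,"wy":0,"wz":0,"x":0,"y":0,"z":0,"jaw":40}]' 50
python3 - <<'E'
from h import *; from rig import viewer
avg(10)
go(.585,.2143,.1212,20.65)
im,d=viewer.get_image("scene"); c=viewer.get_calibration("scene"); cv2.imwrite("pics/s5.png",cv2.resize(im[130:230,280:400],None,fx=5,fy=5)[:,:,::-1])
E
```

```text
time: 12.58
ee_pos: [0.5854, 0.2151, 0.1862]
tool_rot: [0.984, 0.18, 0.001, 0.0]
wrist_force: [0.1, -0.2, -2.5]
grip_width: 0.652
time: 13.17
ee_pos: [0.5861, 0.2144, 0.137]
tool_rot: [0.984, 0.179, 0.001, -0.0]
wrist_force: [0.3, -1.1, -2.7]
grip_width: 0.645
mean [-0.0431  0.1617 -2.3123  0.0103 -0.0629  0.0031] sem [0.1664 0.1026 0.1301 0.0085 0.0125 0.0088]
t 13.67 pos [0.585  0.2142 0.1353] yaw 20.61 shift units [ 0.002 -0.002  0.471] turn units [ 0.    -0.    -0.007] F [-0.49  0.31 -2.29] M [ 0.034 -0.026 -0.004] w 0.647 j [ 0.22  0.3   1.62 -0.    1.22  1.44]
```

View pics/s5.png

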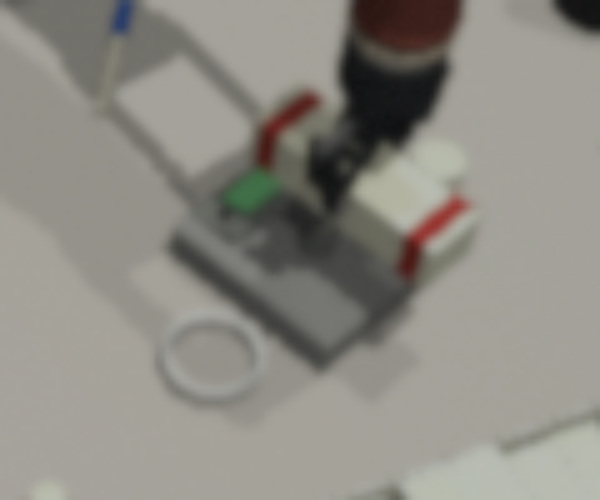

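The carton hovers over the bar, clear of everything. I lower in small steps.

```bash
python3 -m pendant '[{"wx":0,"wy":0,"wz":0,"x":0,"y":0,"z":0.15,"jaw":40},{"wx":0,"wy":0,"wz":0,"x":0,"y":0,"z":0.15,"jaw":40},{"wx":0,"wy":0,"wz":0,"x":0,"y":0,"z":0.1,"jaw":40},{"wx":0,"wy":0,"wz":0,"x":0,"y":0,"z":0,"jaw":40},{"wx":0,"wy":0,"wz":0,"x":0,"y":0,"z":0,"jaw":40}]' 50
python3 - <<'E'
from h import *
avg(8);go(.585,.2143,.1212,20.65)
E
python3 -m pendant '[{"wx":0,"wy":0,"wz":0,"x":0,"y":0,"z":0.05,"jaw":40},{"wx":0,"wy":0,"wz":0,"x":0,"y":0,"z":0.05,"jaw":40},{"wx":0,"wy":0,"wz":0,"x":0,"y":0,"z":0.03,"jaw":40},{"wx":0,"wy":0,"wz":0,"x":0,"y":0,"z":0,"jaw":40},{"wx":0,"wy":0,"wz":0,"x":0,"y":0,"z":0,"jaw":40}]' 50
python3 - <<'E'
from h import *
avg(12);go(.585,.2143,.1212,20.65)
E
```

```text
time: 14.13
ee_pos: [0.5845, 0.2142, 0.1226]
tool_rot: [0.984, 0.179, -0.001, 0.0]
wrist_force: [0.3, 0.1, -3.1]
grip_width: 0.642
mean [-0.1213  0.0822 -2.5668  0.0258 -0.0623 -0.007 ] sem [0.1268 0.1502 0.1234 0.004  0.0041 0.0099]
t 14.53 pos [0.5851 0.2143 0.1235] yaw 20.61 shift units [-0.002 -0.002  0.077] turn units [ 0.    -0.003 -0.006] F [-0.17  0.67 -2.74] M [ 0.021 -0.075  0.033] w 0.646 j [ 0.22  0.31  1.63 -0.    1.2   1.44]
time: 14.95
ee_pos: [0.5852, 0.2143, 0.1196]
tool_rot: [0.984, 0.179, 0.0, -0.0]
wrist_force: [0.3, -0.0, -0.6]
grip_width: 0.646
mean [ 1.007   0.3938 -0.6905  0.0264 -0.1814  0.0122] sem [0.0993 0.1175 0.1209 0.0089 0.0129 0.0039]
t 15.55 pos [0.5851 0.2142 0.1195] yaw 20.61 shift units [-0.001 -0.002 -0.057] turn units [ 0.    -0.002 -0.006] F [ 0.76  0.1  -0.93] M [ 0.108 -0.232  0.026] w 0.646 j [ 0.22  0.31  1.63 -0.    1.2   1.44]
```

Contact: about 1.8 N is carried by the bar. A touch lower, then release.

```bash
python3 -m pendant '[{"wx":0,"wy":0,"wz":0,"x":0,"y":0,"z":0.03,"jaw":40},{"wx":0,"wy":0,"wz":0,"x":0,"y":0,"z":0,"jaw":40},{"wx":0,"wy":0,"wz":0,"x":0,"y":0,"z":0,"jaw":40}]' 50
python3 - <<'E'
from h import *
avg(8);go(.585,.2143,.1212,20.65)
E
python3 -m pendant '[{"wx":0,"wy":0,"wz":0,"x":0,"y":0,"z":0,"jaw":55},{"wx":0,"wy":0,"wz":0,"x":0,"y":0,"z":0,"jaw":56},{"wx":0,"wy":0,"wz":0,"x":0,"y":0,"z":0,"jaw":57},{"wx":0,"wy":0,"wz":0,"x":0,"y":0,"z":0,"jaw":58},{"wx":0,"wy":0,"wz":0,"x":0,"y":0,"z":0,"jaw":60},{"wx":0,"wy":0,"wz":0,"x":0,"y":0,"z":0,"jaw":60},{"wx":0,"wy":0,"wz":0,"x":0,"y":0,"z":0,"jaw":60}]' 20
python3 - <<'E'
from h import *; from rig import viewer
avg(8);go(.585,.2143,.1212,20.65)
im,d=viewer.get_image("wrist"); cv2.imwrite("pics/w6.png",im[:,:,::-1]); c=viewer.get_calibration("wrist")
held(dict(c,d=d))
E
```

```text
time: 15.8
ee_pos: [0.5851, 0.2143, 0.1186]
tool_rot: [0.984, 0.179, 0.0, -0.0]
wrist_force: [1.0, 0.8, 1.0]
grip_width: 0.648
mean [ 1.0062  0.4474  0.0777  0.0299 -0.2297  0.0064] sem [0.1601 0.134  0.2056 0.0116 0.011  0.0135]
t 16.2 pos [0.585  0.2143 0.1186] yaw 20.62 shift units [-0.001 -0.002 -0.087] turn units [ 0.    -0.002 -0.006] F [1.95 0.72 0.48] M [ 0.044 -0.255  0.066] w 0.648 j [ 0.22  0.32  1.63 -0.    1.19  1.44]
time: 16.78
ee_pos: [0.5848, 0.2142, 0.1184]
tool_rot: [0.984, 0.179, -0.0, 0.0]
wrist_force: [-0.4, -0.3, 0.1]
grip_width: 0.703
mean [ 0.0899  0.1694 -0.0157  0.0024 -0.0045 -0.0106] sem [0.1383 0.1076 0.1846 0.0069 0.008  0.0081]
t 17.18 pos [0.585  0.2142 0.1185] yaw 20.61 shift units [ 0.002 -0.002 -0.09 ] turn units [-0.    -0.    -0.007] F [0.23 0.45 0.14] M [ 0.02  -0.012 -0.008] w 0.701 j [0.22 0.32 1.63 0.   1.19 1.44]
n 30435 slope deg x,y [-0.17 -0.05] top at tcp z -0.035 xmax 0.0897 y [-0.0269  0.0278]
yaw in tool deg 0.1
```

View pics/w6.png

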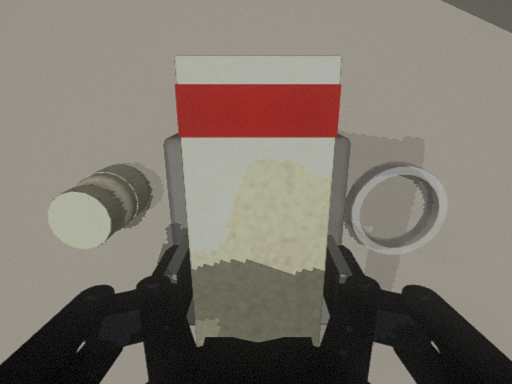

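Released: forces and moments are at zero and the carton is still level. I open wide and withdraw straight up.

```bash
python3 -m pendant '[{"wx":0,"wy":0,"wz":0,"x":0,"y":0,"z":0,"jaw":68},{"wx":0,"wy":0,"wz":0,"x":0,"y":0,"z":0,"jaw":76},{"wx":0,"wy":0,"wz":0,"x":0,"y":0,"z":0,"jaw":80},{"wx":0,"wy":0,"wz":0,"x":0,"y":0,"z":0,"jaw":80},{"wx":0,"wy":0,"wz":0,"x":0,"y":0,"z":-0.2,"jaw":80},{"wx":0,"wy":0,"wz":0,"x":0,"y":0,"z":-0.4,"jaw":80},{"wx":0,"wy":0,"wz":0,"x":0,"y":0,"z":-0.6,"jaw":80},{"wx":0,"wy":0,"wz":0,"x":0,"y":0,"z":-0.8,"jaw":80},{"wx":0,"wy":0,"wz":0,"x":0,"y":0,"z":-0.8,"jaw":80},{"wx":0,"wy":0,"wz":0,"x":0,"y":0,"z":-0.8,"jaw":80}]' 20
python3 -m pendant '[{"wx":0,"wy":0,"wz":0,"x":-0.8,"y":0,"z":-0.8,"jaw":80},{"wx":0,"wy":0,"wz":0,"x":-0.8,"y":0,"z":-0.8,"jaw":80},{"wx":0,"wy":0,"wz":0,"x":-0.8,"y":0,"z":-0.5,"jaw":80},{"wx":0,"wy":0,"wz":0,"x":-0.5,"y":0,"z":-0.2,"jaw":80},{"wx":0,"wy":0,"wz":0,"x":0,"y":0,"z":0,"jaw":80},{"wx":0,"wy":0,"wz":0,"x":0,"y":0,"z":0,"jaw":80},{"wx":0,"wy":0,"wz":0,"x":0,"y":0,"z":0,"jaw":80}]'
python3 - <<'E'
from h import *; from rig import viewer
for n in("wrist","top"):
    im,d=viewer.get_image(n); c=viewer.get_calibration(n); cv2.imwrite(f"pics/{n}7.png",im[:,:,::-1])
    W=world(c,d); m=(d>0)&(abs(W[...,2]-.153)<.012)&(np.hypot(W[...,0]-.585,W[...,1]-.214)<.12); p=W[m]
    if len(p)<50: print(n,"none"); continue
    A=np.c_[p[:,:2]-[.585,.214],np.ones(len(p))]; k=np.linalg.lstsq(A,p[:,2],rcond=None)[0]
    print(n,rect(p),len(p),"top z",k[2].round(4),"slope deg",np.rad2deg(k[:2]).round(2))
    e=(rect(p)[0]-[.5597,.2048]); t=np.deg2rad(20.65); print("in bar frame",e@[np.cos(t),np.sin(t)],e@[-np.sin(t),np.cos(t)])
go(.585,.2143,.1212,20.65)
E
```

```text
time: 18.07
ee_pos: [0.5851, 0.2143, 0.229]
tool_rot: [0.984, 0.179, 0.001, -0.0]
wrist_force: [0.1, 0.4, -0.3]
grip_width: 0.941
time: 18.65
ee_pos: [0.504, 0.1837, 0.2957]
tool_rot: [0.984, 0.179, 0.0, -0.0]
wrist_force: [0.3, 0.1, 0.5]
grip_width: 0.936
wrist (array([0.57374091, 0.2097063 ]), (155.8961639404297, 56.47124481201172), 20.552539825439453) 11071 top z 0.1529 slope deg [-0.08 -0.07]
in bar frame 0.014869055006702648 -0.0003605634590186785
top (array([0.5851911 , 0.21519196]), (181.48208618164062, 56.90001678466797), 20.453411102294922) 1069 top z 0.1543 slope deg [-0.5  1.9]
in bar frame 0.027518162589737202 0.0007346442370214836
t 18.75 pos [0.5038 0.1837 0.2946] yaw 20.61 shift units [ 2.900e+00 -1.000e-03  5.777e+00] turn units [-0.002  0.012 -0.007] F [-0.41  0.51 -0.68] M [-0.003  0.008 -0.004] w 0.935 j [ 0.2  -0.03  1.67  0.    1.5   1.41]
```

View pics/wrist7.png

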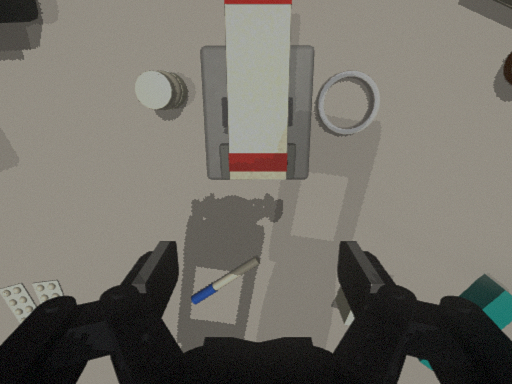

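View pics/top7.png

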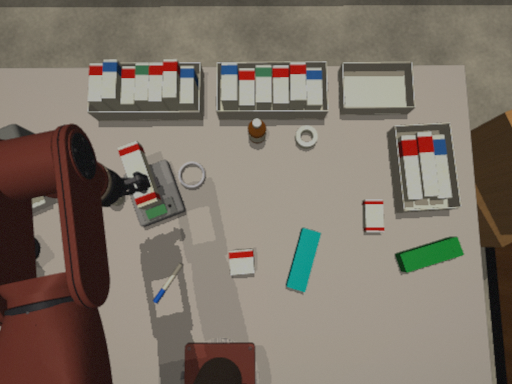

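```bash
python3 -c "
from rig import job_done
print(job_done())"
```

```text
the job is handed in; nothing more can be done
None
```

The long carton is lying level across the weigher bar, released and clear of the robot. I handed the job in at about 19 s of the 48 s allowed; no verdict is reported.

**What I did:** I gripped the white red-banded carton at its middle with 50 N and lifted it. The wrist moment put the balance point about 27 mm from the centre, on the tool's −x side. I set that point over the bar in small steps until the bar carried all of its roughly 2.5 N, then opened and backed away.

**Last checks:**

| Check | Measured | Required |
|---|---|---|
| Tilt (wrist camera) | about 0.1° | within 4° |
| Length against the bar | about 0.2° off | within 11° |
| Middle line from mid-bar | within 1 mm | within 20 mm |
| Carton centre along the bar's x | +27 mm | within ±70 mm |
| Bar sunk (from carton top at 0.153 m) | about 3 mm | 1.5 to 5.5 mm |

In the last pictures the jar, tape roll, bottle, label roll and short carton look unmoved; I did not re-measure them.

**Disagreements:**
- **Tilt:** the top camera's fit gave about 1.9°. I put that down to its coarser depth and the gripper at the edge of its view.
- **Carton centre:** the wrist camera gave +15 mm along x, because the far end of the carton was cut off in that picture. The +27 mm is from the top camera, which measured its full 181 mm length.
- **Balance point:** estimates ranged from −23 to −28.5 mm, well within the bar's 15 mm half-width.

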